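Catch the falling lid of the parts bath and ease it shut

ROBOT

A 6-joint arm with a two-finger parallel gripper is mounted at the origin on the work surface. World frame = base frame: x ahead of the robot, y to its left, z up, the work surface at z = 0. Lengths are in mm, angles in degrees, forces in N, time in s.
With the tool pointing down it reaches from about 300 to 850 mm from the base axis. Payload 4.2 kg.
Tool frame: the origin (TCP) lies between the finger pads; the fingertips stand 11 mm ahead of it and the grasp point (between the pads) lies 8 mm behind it (env.tips_ahead is the distance from the TCP to the fingertips, in mm); z points along the fingers, y is the line along which they close (so a half turn about z gives the same grasp; the last joint's range is limited). The gripper opens to 91 mm and grips with 3 to 60 N. Pads are 32 mm wide; open, the fingers measure 118 mm over their backs; the gripper's body (76 mm by 178 mm) begins 60 mm behind the grasp point.
Start: joints at [69.844, 18.312, 89.639, -0, 72.044, -1.146], TCP at [187.306, 543.653, 224.976] pointing down, gripper open.
Joint ranges: [-177.97, 177.97], [-48.28, 115.42], [12.27, 149.76], [-77.06, 257.06], [2.81, 150.46], [-146.56, 146.56]. Speed limits (degrees/s): [147.25, 147.25, 180, 180, 180, 180].

INTERFACE

Orientations are given as [roll, pitch, yaw] about the fixed x, y, z axes, in that order (R = Rz(yaw) Ry(pitch) Rx(roll)).
In Python, from workcell import env, cams gives the robot as it stands.
- The arm moves only by the tool step_arm, never from a script. Its arguments are lists of equal length, an entry for each row: "linear": the shift along the tool's x, y, z in units of 30 cm (1.0 is 30 cm), a list of three; "turn": the turn about the tool's z in units of 360 degrees (1.0 is 360 degrees). In form: {"linear": [[tx, ty, tz], ...], "turn": [turn, ...]}. A call has 1 to 20 rows; each row is the pose to reach, as a shift and turn from the pose commanded when the call began, along the tool's axes at that moment, turning the shorter way round; what a row does not reach only later rows make up. A row lasts 1/8 s, in which the tool goes at most 62.5 mm and 10.7 degrees, less where a joint would pass 70% of its speed; a pose out of reach is approached as far as the arm can. A call with a number of a shift or a turn outside -1 to 1 is refused whole. A call with a gripper value outside its range is refused whole. "fingers" is the closure, from -1 (fully open) to 1 (shut), so that 0 is half open, set as the call begins (left out, the last holds). The fingers move at their own pace and stop on an object; "force" is the grip in N (left out, the last holds). Time passes only in rows, so rows that repeat a pose let the fingers close. It gives the time, the measured TCP pose, the force, the opening and the grip force at its end, in the units of the state.
- env.state(): the state, without advancing time (a new reading comes with each control period).
- cams.grab_frame(name): name is "side" or "top"; returns a dict with "color" (420x560x3 uint8, blue, green, red), "fx", "fy", "cx", "cy" (pixels), "dist" ([k1, k2, p1, p2, k3] as OpenCV has them; the pictures are not rectified), "extrinsics" (4x4, takes a point from camera to world coordinates). Camera axes: x right, y down, z forward; pixel columns grow to the right and rows downward; lengths in mm; the calibration is good to about 2 mm. A picture is of the moment at which its call begins. There is no depth.
- env.job_done(): hands the job in; it is judged then, once.
The state is a dict: "time_s": time; "qpos": joint angles; "qvel": joint speeds; "effort": joint torques, N m; "ee_pos": TCP position; "ee_rot": TCP orientation; "force": force on the tool from outside, world axes, zero at the start; "torque": the same for the moment, N m; "gripper_width": finger opening in mm; "gripper_force": force on a finger pad.
Only numpy, scipy, OpenCV 4.12 (cv2) and the standard library are available. Lean on these libraries where they do the work, as an engineer would, in place of code of your own. Each camera call takes 0.05 s, during which the arm holds its last target. There are 200 camera calls.

TASK

The lid of the steel parts-cleaning bath stands open. With the fingers, nudge it over past upright so that it starts to fall, then get a finger under the bar that sticks out at the robot's end of its free edge, catch the lid on it and let it rest there still for a moment, and lower it gently until it is fully shut, without letting it slam. Do not grip the lid or its bar, and leave the bottle, jar, parts bin and wrench where they are.

Things in the scene. Friction and masses are not known exactly. Their poses are not given: they have to be found in the camera images.
- bath: bench-top parts-cleaning bath, an open steel tub 180 mm long (x) by 170 mm wide (y) by 110 mm high, fixed to the bench; origin at the centre of its underside; its own -x end (a grey panel with two black knobs, 11 mm out from the wall, lower than 80 mm) faces the robot, +y is to the left as the robot sees it, z up
- lid (a joint): angle in rad of the lid (steel sheet 180 x 170 x 5 mm, 0.4 kg) hinged along the bath's right (-y) top rim: 0 shut, 1.57 upright, more = leaning back to the right, stop at 1.9. The hinge is stiff and damped: above 1.35 the lid stays where it is left (1 to 2 N at the bar moves it); below 1.25 it falls by itself in about 4 s and lands too hard, at about 0.4 rad/s; a finger under the bar carries about 2 N
- lid_hinge (a point): point on the lid's hinge axis at half its length, in bath coordinates x 0, y -85 mm, z 110 mm; the axis runs along the bath's x. Axes as the lid's: x along the hinge, y from the hinge to the bar, z out of the lid's top
- bar_end (a point): outer end, on the axis, of the lid's bar (rounded tip 7 mm further out): a dark steel rod 14 mm thick along the lid's free edge, parallel to the hinge axis, 176 mm from it, always level. It sticks out 85 mm past the bath's end wall towards the robot, where a finger reaches it from either side, or slanting in from below. Lid shut: in bath coordinates x -168, y 91, z 114 mm. Axes as the lid's
- bottle: bystander: white plastic bottle with black cap, 60 mm across, 170 mm high, standing to the left of the bath; origin at the centre of its underside
- jar: bystander: amber jar with steel cap, 60 mm across, 80 mm high, standing to the right of the bath; origin at the centre of its underside
- parts_bin: bystander: red open bin, 120 x 80 x 45 mm, left of the bath beyond the bottle; origin at the centre of its underside
- wrench: bystander: steel wrench lying flat on the bench in front and to the right of the bath, about 180 mm long; origin at the middle of its underside

How it is judged:
By the outcome, as a careful person would: the job done as asked, in the order asked, and still so for the second after the job is handed in, with the robot touching nothing.
It also fails if it takes over 61 s, if anything falls off the work surface, if the arm or the gripper's body presses on something with over 40 N, if the wrist force passes 120 N, or if a joint passes its speed limit or range.

## Working session

There is one attempt and no reset: what is moved stays moved. The work goes in short steps, Python scripts to look and compute and a tool call to move; the robot and the scene stay as the last step left them, time stands still between calls to the robot, and variables do not carry over. Pictures are saved under pics/ and viewed, at most 10 in all, crops included, and the job is handed in when it is done.

Besides the shell and the picture viewer there is one more tool, called after "Emit:" by a JSON object that holds its "fn" and its "kwargs", one argument or row to a line. step_arm: Moves the arm, as the interface text tells. Its arguments: {"type":"object","properties":{"linear":{"type":"array"},"turn":{"type":"array"},"fingers":{"type":"number"},"force":{"type":"number"}},"required":["linear","turn"]}

```bash
ls; mkdir -p pics
python3 - <<'E'
from workcell import env,cams
import cv2,numpy as np
s=env.state();print(s)
for n in("side","top"):
    f=cams.grab_frame(n);cv2.imwrite(f"pics/{n}0.png",f["color"]);print(n,f["fx"],f["fy"],f["cx"],f["cy"],f["dist"]);print(np.round(f["extrinsics"],3).tolist())
E
```

```text
pics
{'time_s': 0.0, 'qpos': array([ 6.98434526e+01,  1.83513299e+01,  8.97071021e+01, -7.89514271e-04,
        7.20442885e+01, -1.14657615e+00]), 'qvel': array([ 0.04606328, -0.02379822,  0.02698634, -0.12227289, -0.015932  ,
       -0.14425723]), 'effort': array([ 7.43397268e-04, -4.12468171e+01, -2.31972420e+01,  7.28366082e-02,
        4.58552514e-02, -1.50916958e-04]), 'ee_pos': array([187.13501466, 543.17184023, 224.11867666]), 'ee_rot': array([-1.79897285e+02, -1.30498217e-03,  1.60990272e+02]), 'force': array([ 1.13595082, -0.50405232,  0.52520307]), 'torque': array([-0.03407723,  0.02051747,  0.01311412]), 'gripper_force': 0.0, 'gripper_width': 91.14013860057624}
side 444.54304297619103 444.54304297619103 278.61229074013386 212.1527578344116 [-0.11308484  0.          0.          0.          0.        ]
[[0.754, -0.389, 0.529, 68.265], [-0.657, -0.445, 0.609, -608.205], [-0.001, -0.807, -0.591, 710.068], [0.0, 0.0, 0.0, 1.0]]
top 420.1940501027207 420.1940501027207 281.57546963070996 213.37795200163256 [-0.11453888  0.          0.          0.          0.        ]
[[-0.017, -0.981, 0.191, 441.377], [-1.0, 0.021, 0.02, 16.135], [-0.024, -0.19, -0.981, 1071.219], [0.0, 0.0, 0.0, 1.0]]
```

View pics/side0.png

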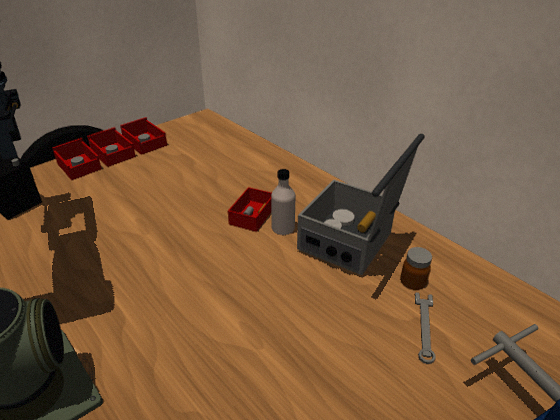

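View pics/top0.png

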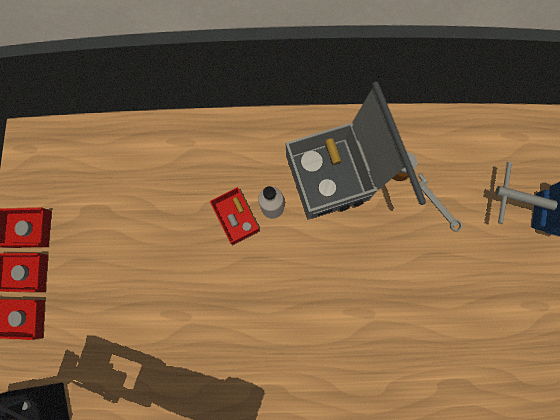

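The side view shows the bath at about (345,228), with the lid bar running from (375,192) to (421,137). In the top view the bath rim corners are near (287,145), (308,217), (376,191) and (353,127), and the bar runs from (423,201) to (376,85). I'll enlarge both views to get exact pixels.

Run:
```python
import cv2
a=cv2.imread("pics/side0.png")[120:300,220:450];b=cv2.imread("pics/top0.png")[70:250,200:470]
for n,i,(u,v),k in(("s",a,(220,120),3.3),("t",b,(200,70),2.9)):
    i=cv2.resize(i,None,fx=k,fy=k,interpolation=cv2.INTER_CUBIC); i=cv2.convertScaleAbs(i,alpha=1.8,beta=15)
    for x in range(u,u+300,20):
        c=int((x-u)*k)
        if c<i.shape[1]: cv2.line(i,(c,0),(c,6),(0,255,255),1);cv2.putText(i,str(x),(c,16),0,.35,(0,255,255),1)
    for y in range(v,v+300,20):
        c=int((y-v)*k)
        if c<i.shape[0]: cv2.line(i,(0,c),(6,c),(0,255,255),1);cv2.putText(i,str(y),(8,c+4),0,.35,(0,255,255),1)
    cv2.imwrite(f"pics/c{n}.png",i)
```

```text
(no output)
```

View pics/cs.png

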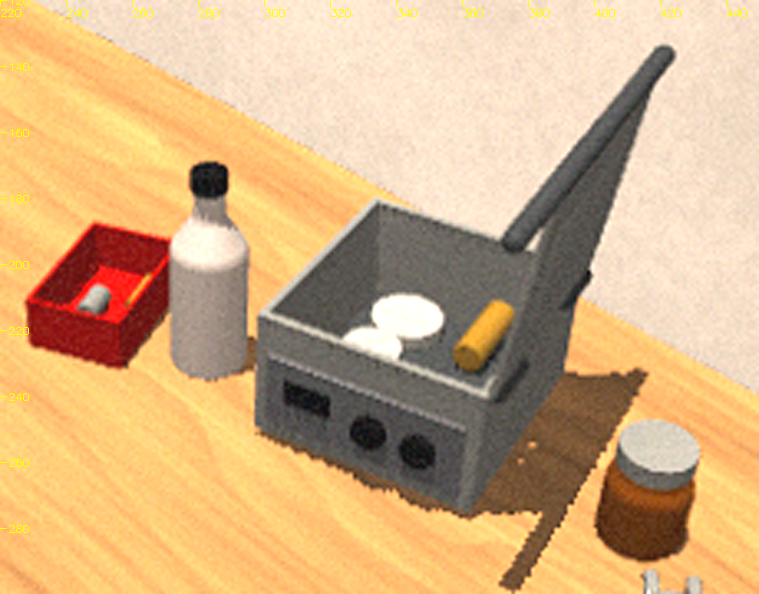

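View pics/ct.png

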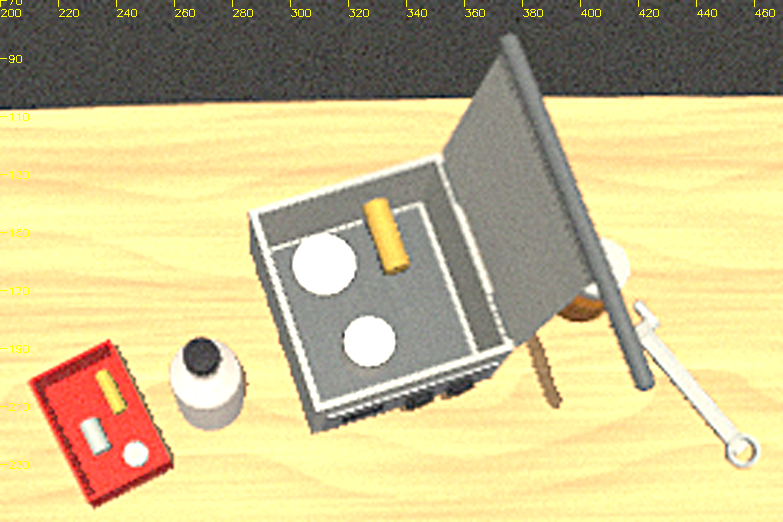

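The crops give these full-image pixels.

| Feature | Top view | Side view |
|---|---|---|
| Rim, near-left | (310.3,210.7) | (300,215.8) |
| Rim, near-right | (376.2,189.3) | (370.6,239.7) |
| Rim, far-left | (286.9,143.8) | (335.2,181.5) |
| Rim, far-right | (351.7,124.5) | – |
| Bar tip, near | (422.4,202.8) | (374.5,193.6) |
| Bar tip, far | (375.9,83.8) | (422.1,135.8) |

```bash
cat > h.py <<'E'
import numpy as np,cv2
from workcell import env,cams
def ray(f,p):
    K=np.array([[f["fx"],0,f["cx"]],[0,f["fy"],f["cy"]],[0,0,1]])
    n=cv2.undistortPoints(np.array([[p]],float),K,np.array(f["dist"]))[0,0]
    E=np.array(f["extrinsics"]);d=E[:3,:3]@[n[0],n[1],1];return E[:3,3],d/np.linalg.norm(d)
def onz(f,p,z):
    o,d=ray(f,p);return o+d*(z-o[2])/d[2]
def tri(fs,ps):
    A=0;b=0
    for f,p in zip(fs,ps):
        o,d=ray(f,p);M=np.eye(3)-np.outer(d,d);A=A+M;b=b+M@o
    x=np.linalg.solve(A,b);return x,[np.linalg.norm(np.cross(x-ray(f,p)[0],ray(f,p)[1])) for f,p in zip(fs,ps)]
E
python3 - <<'E'
from h import *
np.set_printoptions(precision=1,suppress=True)
t=cams.grab_frame("top");s=cams.grab_frame("side")
T=dict(nl=(310.3,210.7),nr=(376.2,189.3),fl=(286.9,143.8),fr=(351.7,124.5))
S=dict(nl=(300,215.8),nr=(370.6,239.7),fl=(335.2,181.5))
P={k:onz(t,v,110)[:2] for k,v in T.items()};print(P);Q={k:onz(s,v,110)[:2] for k,v in S.items()};print(Q)
q=lambda d:np.degrees(np.arctan2(d[1],d[0]))
print("yaw top",q(P["fl"]-P["nl"]),q(P["fr"]-P["nr"]),q(P["nl"]-P["nr"])-90,q(P["fl"]-P["fr"])-90,"side",q(Q["fl"]-Q["nl"]),q(Q["nl"]-Q["nr"])-90)
print("c",sum(P.values())/4)
for n,a,b in(("near",(422.4,202.8),(374.5,193.6)),("far",(375.9,83.8),(422.1,135.8))):print(n,*tri((t,s),(a,b)))
print("bottle",onz(t,(269,195),165),onz(s,(283.5,233),0),"jar",onz(s,(416,286),0),onz(t,(408,162),80))
for p in((421,206),(455,225)):print("wr",onz(t,(200+(p[0]-200),p[1]),5))
E
```

```text
{'nl': array([633.3, -31.3]), 'nr': array([ 681.5, -188.4]), 'fl': array([799.3,  20.1]), 'fr': array([ 845.8, -139.2])}
{'nl': array([632.8, -32.5]), 'nr': array([ 687.4, -192.6]), 'fl': array([799.3,  14.5])}
yaw top 17.194329397572247 16.69176529670026 17.044112382221314 16.284658465768487 side 15.778857003384006 18.831169060251398
c [739.9 -84.7]
near [ 608.9 -238.9  285.4] [np.float64(0.4102635255057567), np.float64(0.4102635255058033)]
far [ 860.5 -165.9  286.9] [np.float64(0.3461741259078326), np.float64(0.34617412590771496)]
bottle [659.8  61.9 165. ] [654.6  47.3   0. ] jar [ 751.8 -288.2    0. ] [ 757.1 -278.7   80. ]
wr [ 660.6 -326.     5. ]
wr [ 608.4 -412.3    5. ]
```

The bath is at about (740,-85) with yaw about 16.6°. The lid is at about 1.69 rad, and the near end of the bar is around (609,-239,285). The tool always points straight down, so I'll work with the fingers half open and the bar between them. The -y finger nudges the lid over. The +y finger, on the falling side, then catches it and lowers it.

Emit:
{"fn": "step_arm", "kwargs": {
  "linear": [
    [-0.75,-0.65,-0.2],
    [-0.75,-0.65,-0.2],
    [-0.75,-0.65,-0.2],
    [-0.75,-0.65,-0.2],
    [-0.75,-0.65,-0.2],
    [-0.75,-0.65,-0.2]
  ],
  "turn": [0,0,0,0,0,0],
  "fingers": 0
}}

```text
time_s: 0.95
ee_pos: [338.0, 283.7, 285.9]
ee_rot: [179.9, 0.1, 160.7]
force: [-0.3, 0.7, 0.7]
gripper_width: 45.2
gripper_force: 0.0
```

Emit:
{"fn": "step_arm", "kwargs": {
  "linear": [
    [-0.75,-0.65,-0.2],
    [-0.75,-0.65,-0.2],
    [-0.75,-0.65,-0.2],
    [-0.75,-0.65,-0.2],
    [-0.75,-0.65,-0.2],
    [-0.75,-0.65,-0.2]
  ],
  "turn": [0,0,0,0,0,0]
}}

```text
time_s: 1.7
ee_pos: [487.4, 26.9, 344.6]
ee_rot: [180.0, 0.0, 160.8]
force: [-0.2, 0.4, 0.5]
gripper_width: 45.7
gripper_force: 0.0
```

Emit:
{"fn": "step_arm", "kwargs": {
  "linear": [
    [-0.75,-0.65,0],
    [-0.75,-0.65,0],
    [-0.75,-0.65,0],
    [-0.75,-0.65,0],
    [-0.75,-0.65,0],
    [-0.75,-0.65,0],
    [-0.75,-0.65,0],
    [-0.75,-0.65,0],
    [-0.75,-0.65,0],
    [-0.75,-0.65,0],
    [-0.75,-0.65,0],
    [-0.75,-0.65,0],
    [-0.75,-0.65,0],
    [-0.75,-0.65,0],
    [-0.75,-0.65,0]
  ],
  "turn": [0.401,0.401,0.401,0.401,0.401,0.401,0.401,0.401,0.401,0.401,0.401,0.401,0.401,0.401,0.401]
}}

```text
time_s: 3.58
ee_pos: [635.4, -226.8, 344.2]
ee_rot: [-179.9, 0.0, 16.8]
force: [1.0, -0.3, 0.2]
gripper_width: 45.7
gripper_force: 0.0
```

Run:
```python
from h import *
s=env.state();print({k:np.round(s[k],2) for k in("time_s","qpos","ee_pos","ee_rot","force","gripper_width")})
t=cams.grab_frame("top")["color"];a=cams.grab_frame("side")["color"]
i=np.hstack([cv2.resize(t[70:250,250:450],None,fx=2,fy=2),cv2.resize(a[60:240,300:500],None,fx=2,fy=2)])
cv2.imwrite("pics/p1.png",cv2.convertScaleAbs(i,alpha=1.8,beta=15))
```

```text
{'time_s': np.float64(3.58), 'qpos': array([-2.065e+01,  2.578e+01,  6.136e+01,  5.000e-02,  9.295e+01,
        5.253e+01]), 'ee_pos': array([ 635.42, -226.84,  344.2 ]), 'ee_rot': array([-1.799e+02,  4.000e-02,  1.683e+01]), 'force': array([ 0.97, -0.29,  0.19]), 'gripper_width': np.float64(45.69)}
```

View pics/p1.png

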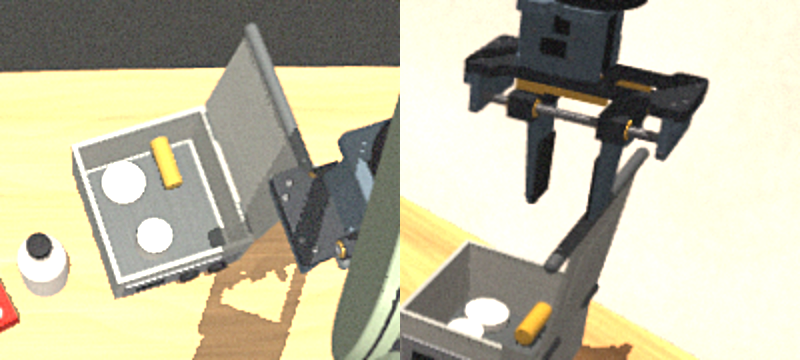

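The view shows the fingers straddling the bar line (side crop: fingers at about (538,190) and (600,205), bar tip at (550,265)). The computed clearance is more than 10 mm each side, so I'll descend.

Emit:
{"fn": "step_arm", "kwargs": {
  "linear": [
    [0,0,0.08],
    [0,0,0.16],
    [0,0,0.22],
    [0,0,0.22]
  ],
  "turn": [0,0,0,0]
}}

```text
time_s: 4.18
ee_pos: [634.3, -228.4, 277.1]
ee_rot: [-179.8, 0.2, 16.7]
force: [0.0, 1.6, -0.1]
gripper_width: 45.3
gripper_force: 0.0
```

Emit:
{"fn": "step_arm", "kwargs": {
  "linear": [
    [0,-0.02,0],
    [0,-0.04,0],
    [0,-0.06,0],
    [0,-0.08,0],
    [0,-0.1,0],
    [0,-0.1,0]
  ],
  "turn": [0,0,0,0,0,0]
}}

```text
time_s: 4.92
ee_pos: [626.0, -199.6, 278.8]
ee_rot: [-179.9, 0.0, 16.7]
force: [-0.1, -0.1, -0.6]
gripper_width: 45.6
gripper_force: 0.0
```

Emit:
{"fn": "step_arm", "kwargs": {
  "linear": [
    [0,-0.02,0],
    [0,-0.04,0],
    [0,-0.06,0],
    [0,-0.08,0],
    [0,-0.1,0],
    [0,-0.12,0.005],
    [0,-0.14,0.01],
    [0,-0.16,0.015],
    [0,-0.18,0.02],
    [0,-0.2,0.025],
    [0,-0.22,0.03],
    [0,-0.23,0.03],
    [0,-0.23,0.03]
  ],
  "turn": [0,0,0,0,0,0,0,0,0,0,0,0,0]
}}

```text
time_s: 6.55
ee_pos: [606.4, -133.9, 269.8]
ee_rot: [-180.0, 0.0, 16.6]
force: [0.7, 0.2, 0.1]
gripper_width: 45.2
gripper_force: 0.0
```

Emit:
{"fn": "step_arm", "kwargs": {
  "linear": [
    [0,0.02,0],
    [0,0.04,0],
    [0,0.05,0],
    [0,0.05,0],
    [0,0.05,0],
    [0,0.05,0]
  ],
  "turn": [0,0,0,0,0,0]
}}

```text
time_s: 7.3
ee_pos: [610.9, -148.7, 270.0]
ee_rot: [-180.0, -0.0, 16.6]
force: [-0.7, -0.6, -0.4]
gripper_width: 45.4
gripper_force: 0.0
```

Run:
```python
from h import *
s=env.state();print({k:np.round(s[k],2) for k in("time_s","ee_pos","ee_rot","force","gripper_width")})
t=cams.grab_frame("top")["color"];a=cams.grab_frame("side")["color"]
i=np.hstack([cv2.resize(t[70:250,250:450],None,fx=2,fy=2),cv2.resize(a[60:240,300:500],None,fx=2,fy=2)])
cv2.imwrite("pics/p2.png",cv2.convertScaleAbs(i,alpha=1.8,beta=15))
```

```text
{'time_s': np.float64(7.3), 'ee_pos': array([ 610.87, -148.72,  269.97]), 'ee_rot': array([-1.7999e+02, -1.0000e-02,  1.6640e+01]), 'force': array([-0.66, -0.64, -0.45]), 'gripper_width': np.float64(45.37)}
```

View pics/p2.png

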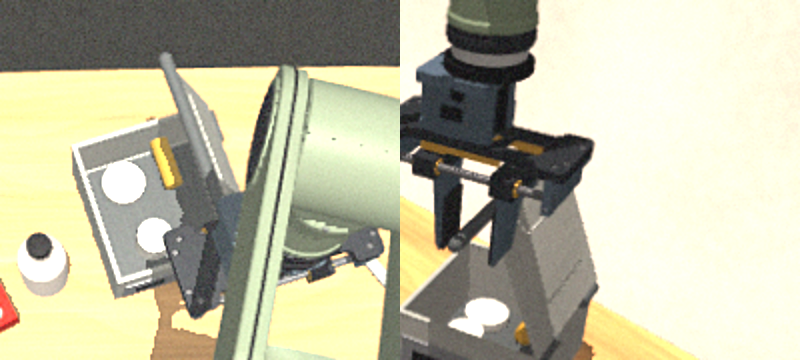

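The bar tip (side crop about (457,243)) lies between the fingers, and its far tip in the top view is at about (333,100). The lid is now falling freely, so I'll wait for it to land on the +y finger.

Emit:
{"fn": "step_arm", "kwargs": {
  "linear": [
    [0,0,0],
    [0,0,0],
    [0,0,0],
    [0,0,0],
    [0,0,0],
    [0,0,0],
    [0,0,0],
    [0,0,0],
    [0,0,0],
    [0,0,0],
    [0,0,0],
    [0,0,0]
  ],
  "turn": [0,0,0,0,0,0,0,0,0,0,0,0]
}}

```text
time_s: 8.9
ee_pos: [610.9, -148.7, 269.9]
ee_rot: [-180.0, 0.0, 16.6]
force: [-0.0, 0.4, -0.6]
gripper_width: 45.6
gripper_force: 0.4
```

```bash
cat >> h.py <<'E'
C=np.array([740.,-85,0]);a=np.radians(16.6);ex=np.array([np.cos(a),np.sin(a),0]);ey=np.array([-np.sin(a),np.cos(a),0])
def ang(f,p,x=93):
    o,d=ray(f,p);t=((C+x*ex-o)@ex)/(d@ex);q=o+d*t-C;y,z=q@ey+85,q[2]-110;return y,z,np.hypot(y,z),np.arctan2(z,y)-np.arctan2(4,176)
E
python3 - <<'E'
from h import *
S=[]
for k in range(6):
    S.append(env.state()["force"]);t=cams.grab_frame("top")
print(np.mean(S,0),env.state()["ee_pos"],env.state()["time_s"])
cv2.imwrite("pics/t3.png",t["color"])
i=cv2.convertScaleAbs(cv2.resize(t["color"][70:220,270:400],None,fx=4,fy=4,interpolation=2),alpha=1.8,beta=15);cv2.imwrite("pics/p3.png",i)
print(ang(t,(375.9,83.8)),ang(t,(333,100)))
E
```

```text
[-0.30779944  0.95472489 -0.60846597] [ 610.83999962 -148.75796777  269.88210256] 9.2
(np.float64(-27.277975014072638), np.float64(175.09724679134342), np.float64(177.20929364674132), np.float64(1.7026182691577523)) (np.float64(64.51117767702553), np.float64(157.14523423540754), np.float64(169.8714710838105), np.float64(1.1585311055972918))
```

View pics/p3.png

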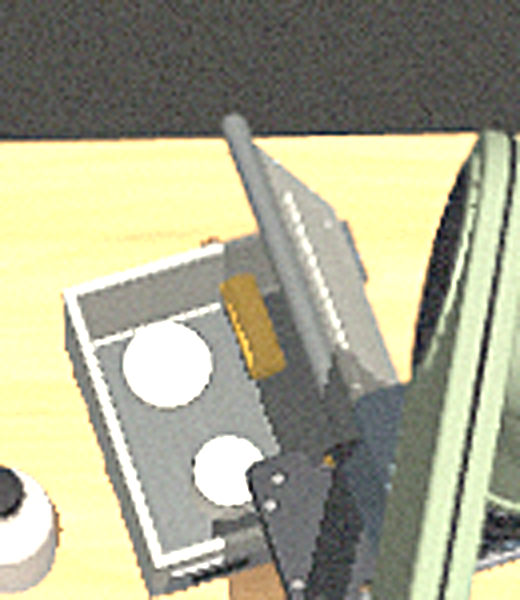

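The far tip has moved to about (328.5,100). Forces of about 0.95 N (+y) and 0.4 N on the pad match the lid resting on the +y finger at about 1.10 rad. I'll hold it still first, then start lowering.

Emit:
{"fn": "step_arm", "kwargs": {
  "linear": [
    [0,0,0],
    [0,0,0],
    [0,0,0],
    [0,0,0],
    [0,0,0],
    [0,0,0],
    [0,0,0],
    [0,0,0],
    [0,0,0],
    [0,0,0]
  ],
  "turn": [0,0,0,0,0,0,0,0,0,0]
}}

```text
time_s: 10.45
ee_pos: [610.9, -148.8, 269.9]
ee_rot: [-180.0, -0.0, 16.6]
force: [0.0, 1.7, -0.9]
gripper_width: 45.4
gripper_force: 0.6
```

Emit:
{"fn": "step_arm", "kwargs": {
  "linear": [
    [0,-0.005,0.003],
    [0,-0.01,0.007],
    [0,-0.015,0.01],
    [0,-0.02,0.014],
    [0,-0.025,0.018],
    [0,-0.03,0.021],
    [0,-0.036,0.025],
    [0,-0.043,0.03],
    [0,-0.051,0.036],
    [0,-0.061,0.044],
    [0,-0.071,0.052],
    [0,-0.081,0.06],
    [0,-0.091,0.069],
    [0,-0.1,0.077],
    [0,-0.109,0.086],
    [0,-0.118,0.095],
    [0,-0.127,0.104],
    [0,-0.136,0.113],
    [0,-0.145,0.123],
    [0,-0.145,0.123]
  ],
  "turn": [0,0,0,0,0,0,0,0,0,0,0,0,0,0,0,0,0,0,0,0]
}}

```text
time_s: 12.95
ee_pos: [598.2, -106.5, 232.6]
ee_rot: [-179.9, 0.0, 16.6]
force: [0.0, 3.0, -0.6]
gripper_width: 45.6
gripper_force: 1.0
```

Emit:
{"fn": "step_arm", "kwargs": {
  "linear": [
    [0,0,0],
    [0,0,0],
    [0,0,0],
    [0,0,0],
    [0,0,0],
    [0,0,0]
  ],
  "turn": [0,0,0,0,0,0]
}}

```text
time_s: 13.7
ee_pos: [598.4, -107.1, 233.1]
ee_rot: [-180.0, -0.0, 16.6]
force: [-0.8, 2.8, 0.9]
gripper_width: 45.3
gripper_force: 1.5
```

```bash
cat > m.py <<'E'
from h import *
import sys
S=[];G=[]
for k in range(4):
    s=env.state();S.append(s["force"]);G.append(s["gripper_force"]);t=cams.grab_frame("top")
p=s["ee_pos"]-C;F=np.mean(S,0);yb=p@ey+s["gripper_width"]/2-7+85
print("t",s["time_s"],"F ey,ex,z",np.round([F@ey,F@ex,F[2]],2),"grip",np.round(G,2),"bath x",p@ex,"bar y by finger",yb,"theta",np.arccos(min(1,yb/176.05))-.0227,"TCP z",p[2])
m=cv2.convertScaleAbs(cv2.resize(t["color"][70:220,270:400],None,fx=4,fy=4,interpolation=2),alpha=1.8,beta=15);cv2.imwrite(f"pics/{sys.argv[1]}.png",m)
E
python3 m.py q1
```

```text
t 13.85 F ey,ex,z [3.25 0.05 0.22] grip [1.51 1.54 1.56 1.58] bath x -142.0080382829775 bar y by finger 120.09744994532447 theta 0.7973589923359702 TCP z 233.0723564828441
```

The lid rests on the finger at about 0.80 rad with about 3 N. Lowering to 0.5 rad.

Emit:
{"fn": "step_arm", "kwargs": {
  "linear": [
    [0,-0.007,0.007],
    [0,-0.014,0.014],
    [0,-0.021,0.021],
    [0,-0.028,0.028],
    [0,-0.035,0.035],
    [0,-0.041,0.042],
    [0,-0.047,0.05],
    [0,-0.053,0.057],
    [0,-0.06,0.065],
    [0,-0.066,0.073],
    [0,-0.072,0.08],
    [0,-0.078,0.088],
    [0,-0.083,0.096],
    [0,-0.089,0.104],
    [0,-0.094,0.112],
    [0,-0.099,0.12],
    [0,-0.104,0.129],
    [0,-0.109,0.137],
    [0,-0.109,0.137]
  ],
  "turn": [0,0,0,0,0,0,0,0,0,0,0,0,0,0,0,0,0,0,0],
  "force": 40
}}

```text
time_s: 16.27
ee_pos: [588.9, -75.5, 191.5]
ee_rot: [-180.0, 0.0, 16.6]
force: [-0.7, 2.5, -1.0]
gripper_width: 45.6
gripper_force: 1.1
```

```bash
python3 m.py q2
```

```text
t 16.425 F ey,ex,z [ 2.37  0.1  -1.  ] grip [1.08 1.13 1.18 1.22] bath x -142.08720241308697 bar y by finger 152.9155483782781 theta 0.49574337485102066 TCP z 191.7106078324789
```

View pics/q2.png

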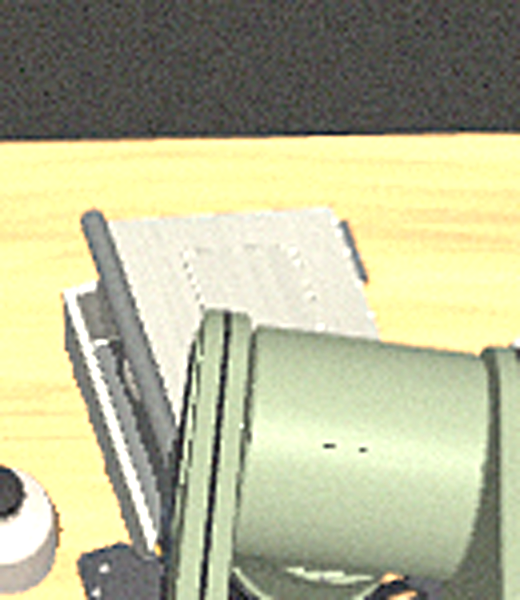

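The bar's far tip is at about (293,123.8), which puts the lid near 0.5 rad, carried on the finger with about 2.4 N. Lowering continues more slowly.

Emit:
{"fn": "step_arm", "kwargs": {
  "linear": [
    [0,-0.003,0.006],
    [0,-0.007,0.013],
    [0,-0.01,0.019],
    [0,-0.013,0.026],
    [0,-0.016,0.032],
    [0,-0.02,0.039],
    [0,-0.023,0.045],
    [0,-0.026,0.052],
    [0,-0.029,0.059],
    [0,-0.031,0.066],
    [0,-0.034,0.073],
    [0,-0.036,0.08],
    [0,-0.039,0.086],
    [0,-0.041,0.093],
    [0,-0.044,0.1],
    [0,-0.046,0.107]
  ],
  "turn": [0,0,0,0,0,0,0,0,0,0,0,0,0,0,0,0]
}}

```text
time_s: 18.48
ee_pos: [584.7, -61.6, 159.5]
ee_rot: [-179.9, 0.0, 16.6]
force: [-3.7, 6.6, 1.9]
gripper_width: 45.7
gripper_force: 3.6
```

```bash
python3 m.py q3
python3 - <<'E'
from h import *
t=cams.grab_frame("top");print(ang(t,(293,123.75)))
E
```

```text
t 18.625 F ey,ex,z [ 7.05 -0.94  0.91] grip [3.58 3.49 3.55 3.57] bath x -142.11179834338668 bar y by finger 167.59891554273463 theta 0.2884043028881604 TCP z 159.30540080920517
(np.float64(151.5380083587769), np.float64(95.58524641431279), np.float64(179.16558628662378), np.float64(0.5400126035983769))
```

View pics/q3.png

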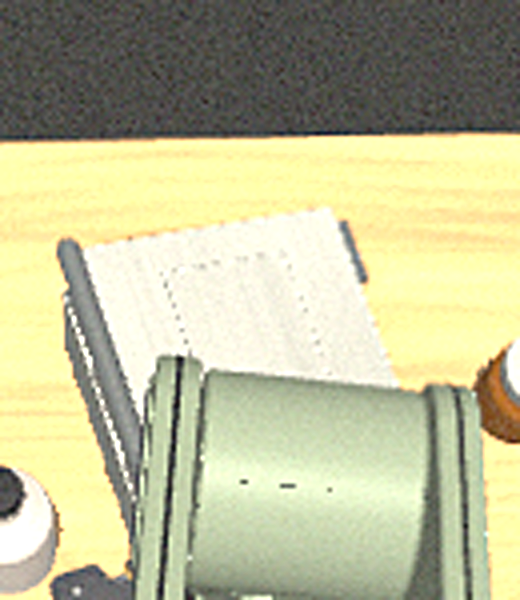

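The far tip is now at about (287.3,131.8), with 7 N and the sign of Fz reversed, so the finger's y stop holds the lid a little above my planned arc. From here I'll track the far tip by colour and ease off in y.

```bash
cat >> m.py <<'E'
hsv=cv2.cvtColor(t["color"],cv2.COLOR_BGR2HSV);M=(hsv[...,1]<90)&(hsv[...,2]>20);M[:112]=0;M[:,:276]=0;M[:,302:]=0
M=cv2.morphologyEx(M.astype(np.uint8),cv2.MORPH_OPEN,np.ones((3,3)))
v,u=np.nonzero(M);w=v<=v.min()+3;tip=(u[w].mean(),v.min()+2.);print("tip",tip,"y,z,r,th",np.round(ang(t,tip),3))
E
python3 m.py q4
```

```text
t 18.875 F ey,ex,z [ 7.43 -0.36 -0.42] grip [3.57 3.58 3.58 3.58] bath x -142.12479677525639 bar y by finger 167.66507273971783 theta 0.2871743317525858 TCP z 159.29991812160554
tip (np.float64(292.55172413793105), np.float64(132.0)) y,z,r,th [152.494  48.278 159.954   0.284]
```

Emit:
{"fn": "step_arm", "kwargs": {
  "linear": [
    [0,-0.001,0],
    [0,-0.002,0.001],
    [0,-0.003,0.002],
    [0,-0.004,0.003],
    [0,-0.005,0.004],
    [0,-0.005,0.004]
  ],
  "turn": [0,0,0,0,0,0]
}}

```text
time_s: 19.68
ee_pos: [584.6, -61.2, 158.4]
ee_rot: [-180.0, 0.0, 16.6]
force: [-2.0, 4.0, -0.5]
gripper_width: 46.1
gripper_force: 2.2
```

```bash
python3 m.py q5
```

```text
t 19.825 F ey,ex,z [ 4.57 -0.78 -0.63] grip [2.23 2.23 2.23 2.22] bath x -142.0492790330189 bar y by finger 168.02675602206813 theta 0.2803646657278132 TCP z 158.43743008503563
tip (np.float64(292.3269230769231), np.float64(132.0)) y,z,r,th [153.04   48.697 160.601   0.285]
```

Emit:
{"fn": "step_arm", "kwargs": {
  "linear": [
    [0,-0.002,0.006],
    [0,-0.004,0.013],
    [0,-0.006,0.02],
    [0,-0.008,0.026],
    [0,-0.01,0.033],
    [0,-0.011,0.04],
    [0,-0.013,0.046],
    [0,-0.014,0.053]
  ],
  "turn": [0,0,0,0,0,0,0,0]
}}

```text
time_s: 20.88
ee_pos: [583.3, -56.7, 142.5]
ee_rot: [-179.9, 0.0, 16.6]
force: [-4.2, 5.6, 0.3]
gripper_width: 45.5
gripper_force: 3.0
```

```bash
cat >> m.py <<'E'
from scipy.optimize import brentq
K=np.array([[t["fx"],0,t["cx"]],[0,t["fy"],t["cy"]],[0,0,1]]);E=np.linalg.inv(np.array(t["extrinsics"]))
def prow(th):
    P=C+93*ex+(176*np.cos(th)-4*np.sin(th)-85)*ey+[0,0,110+176*np.sin(th)+4*np.cos(th)]
    return cv2.projectPoints(P[None],cv2.Rodrigues(E[:3,:3])[0],E[:3,3],K,np.array(t["dist"]))[0][0,0]
print("theta by row",brentq(lambda a:prow(a)[1]-tip[1],-.3,1),"shut tip",prow(0),"0.1",prow(.1),"0.2",prow(.2))
E
python3 m.py q6
```

```text
t 21.025 F ey,ex,z [ 5.66 -1.3  -0.57] grip [2.97 2.81 2.84 2.85] bath x -142.09251636741504 bar y by finger 172.64542659175382 theta 0.1742838943385497 TCP z 142.25538690490697
tip (np.float64(292.4918032786885), np.float64(135.0)) y,z,r,th [152.61   29.706 155.475   0.17 ]
theta by row 0.22832675825781798 shut tip [283.232683   141.78852563] 0.1 [283.60014196 138.99403145] 0.2 [284.69635317 135.91917948]
```

Emit:
{"fn": "step_arm", "kwargs": {
  "linear": [
    [0,-0.0012,0.007],
    [0,-0.0025,0.014],
    [0,-0.0037,0.021],
    [0,-0.005,0.028],
    [0,-0.006,0.035],
    [0,-0.007,0.042],
    [0,-0.008,0.049],
    [0,-0.009,0.056]
  ],
  "turn": [0,0,0,0,0,0,0,0]
}}

```text
time_s: 22.08
ee_pos: [582.3, -53.5, 125.5]
ee_rot: [-179.9, 0.0, 16.6]
force: [-3.7, 6.8, 0.0]
gripper_width: 45.3
gripper_force: 3.7
```

```bash
python3 m.py q7
```

```text
t 22.225 F ey,ex,z [ 7.3  -0.55 -0.76] grip [3.74 3.69 3.71 3.71] bath x -142.1314835984019 bar y by finger 176.22381262362887 theta -0.0227 TCP z 125.2680100215979
tip (np.float64(292.4642857142857), np.float64(137.0)) y,z,r,th [1.52659e+02 1.69160e+01 1.53593e+02 8.80000e-02]
theta by row 0.16583628372593665 shut tip [283.232683   141.78852563] 0.1 [283.60014196 138.99403145] 0.2 [284.69635317 135.91917948]
```

Emit:
{"fn": "step_arm", "kwargs": {
  "linear": [
    [0,-0.0005,0.005],
    [0,-0.001,0.01],
    [0,-0.0015,0.015],
    [0,-0.002,0.02],
    [0,-0.0025,0.025],
    [0,-0.003,0.03]
  ],
  "turn": [0,0,0,0,0,0]
}}

```text
time_s: 23.02
ee_pos: [582.0, -52.4, 116.5]
ee_rot: [-179.9, 0.0, 16.6]
force: [-3.1, 8.5, -1.0]
gripper_width: 45.6
gripper_force: 4.1
```

```bash
python3 m.py q8
```

```text
t 23.175 F ey,ex,z [ 8.69 -0.59 -1.34] grip [4.09 4.05 4.06 4.06] bath x -142.1381956212556 bar y by finger 177.2973444414423 theta -0.0227 TCP z 116.26072939873096
tip (np.float64(293.3125), np.float64(138.0)) y,z,r,th [1.50506e+02 8.66300e+00 1.50756e+02 3.50000e-02]
theta by row 0.13331049879640308 shut tip [283.232683   141.78852563] 0.1 [283.60014196 138.99403145] 0.2 [284.69635317 135.91917948]
```

Emit:
{"fn": "step_arm", "kwargs": {
  "linear": [
    [0,-0.0003,0.004],
    [0,-0.0006,0.008],
    [0,-0.0009,0.012],
    [0,-0.0012,0.016],
    [0,-0.0014,0.02],
    [0,-0.0016,0.024],
    [0,-0.0018,0.027],
    [0,-0.002,0.03]
  ],
  "turn": [0,0,0,0,0,0,0,0]
}}

```text
time_s: 24.22
ee_pos: [581.8, -51.7, 107.3]
ee_rot: [-179.8, 0.0, 16.6]
force: [-3.1, 8.5, -0.8]
gripper_width: 45.9
gripper_force: 4.3
```

```bash
python3 m.py q9
```

```text
t 24.375 F ey,ex,z [ 8.13 -0.6  -0.94] grip [4.25 4.23 4.23 4.23] bath x -142.13269736950804 bar y by finger 177.97855223242976 theta -0.0227 TCP z 107.24965184416432
tip (np.float64(293.79545454545456), np.float64(139.0)) y,z,r,th [ 1.49251e+02  1.02600e+00  1.49255e+02 -1.60000e-02]
theta by row 0.09979681015209795 shut tip [283.232683   141.78852563] 0.1 [283.60014196 138.99403145] 0.2 [284.69635317 135.91917948]
```

Emit:
{"fn": "step_arm", "kwargs": {
  "linear": [
    [0,-0.0002,0.003],
    [0,-0.0004,0.006],
    [0,-0.0006,0.01],
    [0,-0.0008,0.013],
    [0,-0.001,0.016],
    [0,-0.001,0.02]
  ],
  "turn": [0,0,0,0,0,0]
}}

```text
time_s: 25.18
ee_pos: [581.7, -51.5, 101.3]
ee_rot: [-179.8, 0.0, 16.6]
force: [-1.9, 8.2, -1.1]
gripper_width: 45.9
gripper_force: 4.2
```

```bash
python3 m.py qa
```

```text
t 25.325 F ey,ex,z [ 8.32  0.47 -1.53] grip [4.21 4.15 4.15 4.15] bath x -142.14188195112942 bar y by finger 178.0887902411891 theta -0.0227 TCP z 101.17711690559405
tip (np.float64(293.72340425531917), np.float64(140.0)) y,z,r,th [ 1.49404e+02 -5.57100e+00  1.49508e+02 -6.00000e-02]
theta by row 0.06517269589244802 shut tip [283.232683   141.78852563] 0.1 [283.60014196 138.99403145] 0.2 [284.69635317 135.91917948]
```

Emit:
{"fn": "step_arm", "kwargs": {
  "linear": [
    [0,0,0.003],
    [0,0,0.006],
    [0,0,0.01],
    [0,0,0.013],
    [0,0,0.016]
  ],
  "turn": [0,0,0,0,0]
}}

```text
time_s: 26.0
ee_pos: [582.4, -51.3, 98.4]
ee_rot: [-179.9, -0.1, 16.6]
force: [-4.8, 8.4, 8.6]
gripper_width: 45.5
gripper_force: 4.8
```

```bash
python3 m.py qb
```

```text
t 26.15 F ey,ex,z [ 9.4  -1.48  7.19] grip [4.84 4.78 4.78 4.77] bath x -141.35736972965623 bar y by finger 178.10172107885109 theta -0.0227 TCP z 98.25603931735166
tip (np.float64(293.72340425531917), np.float64(140.0)) y,z,r,th [ 1.49404e+02 -5.57100e+00  1.49508e+02 -6.00000e-02]
theta by row 0.06517269589244802 shut tip [283.232683   141.78852563] 0.1 [283.60014196 138.99403145] 0.2 [284.69635317 135.91917948]
```

Run:
```python
from h import *
t=cams.grab_frame("top")["color"];a=cams.grab_frame("side")["color"]
i=np.hstack([cv2.resize(t[110:230,270:370],None,fx=4,fy=4,interpolation=2),cv2.resize(a[150:270,290:390],None,fx=4,fy=4,interpolation=2)])
cv2.imwrite("pics/pf.png",cv2.convertScaleAbs(i,alpha=1.8,beta=15))
```

```text
(no output)
```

View pics/pf.png

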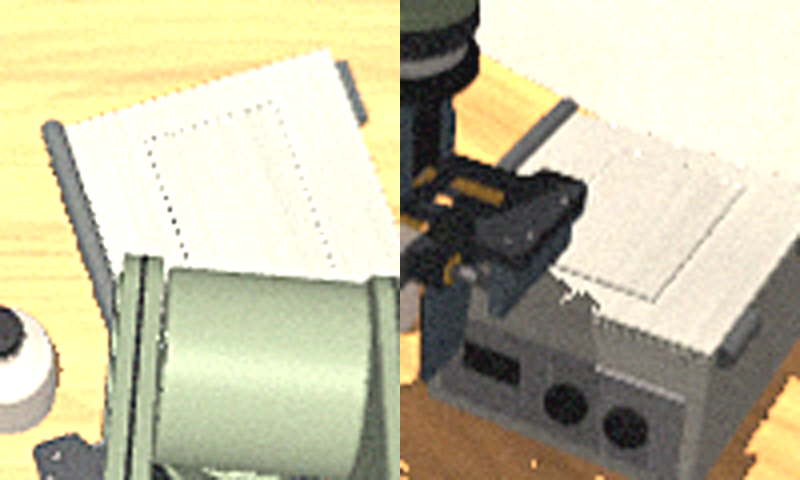

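The side view shows the lid flat on the tub rim, and the top view has the bar at the rim (tip crop (53,125)). With Fz at +7 N it is pressed on its stop, so it is shut. I'll back the finger off sideways, then go straight up.

Emit:
{"fn": "step_arm", "kwargs": {
  "linear": [
    [0,-0.007,0],
    [0,-0.014,0],
    [0,-0.021,0],
    [0,-0.028,0],
    [0,-0.035,0],
    [0,-0.042,0],
    [0,-0.05,0],
    [0,-0.05,0]
  ],
  "turn": [0,0,0,0,0,0,0,0]
}}

```text
time_s: 27.3
ee_pos: [577.9, -38.3, 97.2]
ee_rot: [-180.0, -0.0, 16.6]
force: [0.1, -0.1, 0.2]
gripper_width: 45.4
gripper_force: 0.0
```

```bash
python3 m.py qc
```

```text
t 27.45 F ey,ex,z [-0.12  0.01  0.31] grip [0. 0. 0. 0.] bath x -141.97441464807002 bar y by finger 191.4619079664855 theta -0.0227 TCP z 97.17019914415314
tip (np.float64(293.72340425531917), np.float64(140.0)) y,z,r,th [ 1.49404e+02 -5.57100e+00  1.49508e+02 -6.00000e-02]
theta by row 0.06517269589244802 shut tip [283.232683   141.78852563] 0.1 [283.60014196 138.99403145] 0.2 [284.69635317 135.91917948]
```

The finger is free with no contact force, and the bar tip did not move. Raising.

Emit:
{"fn": "step_arm", "kwargs": {
  "linear": [
    [0,0,-0.05],
    [0,0,-0.15],
    [0,0,-0.3],
    [0,0,-0.5],
    [0,0,-0.6],
    [0,0,-0.6],
    [0,0,-0.6],
    [0,0,-0.6]
  ],
  "turn": [0,0,0,0,0,0,0,0]
}}

```text
time_s: 28.5
ee_pos: [577.1, -38.4, 275.4]
ee_rot: [-179.9, 0.2, 16.6]
force: [0.2, -0.1, 0.1]
gripper_width: 45.6
gripper_force: 0.0
```

```bash
python3 m.py qd; python3 -c "
from workcell import env
print(env.job_done())"
```

```text
t 28.65 F ey,ex,z [ 0.18  0.34 -0.18] grip [0. 0. 0. 0.] bath x -142.36459342072627 bar y by finger 191.95551306566438 theta -0.0227 TCP z 275.99355432200235
tip (np.float64(295.8611111111111), np.float64(137.0)) y,z,r,th [1.44088e+02 1.01270e+01 1.44444e+02 4.70000e-02]
theta by row 0.16583628372593665 shut tip [283.232683   141.78852563] 0.1 [283.60014196 138.99403145] 0.2 [284.69635317 135.91917948]
the job is handed in; nothing more can be done
None
```

I nudged the lid past upright, caught it at about 1.1 rad and held it still for over a second. I then lowered it at about 0.05–0.15 rad/s until it was shut, and handed the job in at 28.7 s. The tool could only point straight down, so the finger carried the bar on its falling side by contact and friction rather than from directly beneath. The lid looked flat on the rim in the last picture, and the bar tip did not move when the finger let go. My automatic tip reading shifted 3 pixels after the arm was raised; the raised arm may have upset the mask, but I handed in without checking.

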